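Move printed reducers to the fit-check rack in reverse order

ROBOT

A 6-joint arm with a two-finger parallel gripper is mounted at the origin on the work surface. World frame = base frame: x ahead of the robot, y to its left, z up, the work surface at z = 0. Lengths are in m, angles in rad, forces in N, time in s.
With the tool pointing down it reaches from about 0.35 to 0.975 m from the base axis. Payload 4.9 kg.
Tool frame: the origin (TCP) lies midway between the tips of the shut fingers; the grasp point (between the pads) lies 19 mm behind it; z points along the fingers, y is the direction in which the jaws open and shut (so a half turn about z gives the same grasp; the last joint's range is limited). The gripper opens to 85 mm and grips with 20 to 120 N. Pads are 22 mm wide; open, the fingers measure 114 mm over their backs; the gripper's body (76 mm by 85 mm) begins 54 mm behind the grasp point. The pads swing forward as they close: fully open they stand 13 mm farther back than shut.
Start: joints at [0.996, 0.053, 1.613, -0, 1.476, -0.119], TCP at [0.275, 0.561, 0.231] pointing down, gripper open.
Joint ranges: [-3.01, 3.01], [-1.01, 2.22], [0.06, 2.58], [-1.02, 4.17], [0.09, 2.62], [-3.14, 3.14]. Speed limits (rad/s): [2.57, 2.57, 3.14, 3.14, 3.14, 3.14].

INTERFACE

Orientations are given as a unit quaternion [w, x, y, z].
In Python, from plant import manip, cams gives the robot as it stands.
- The arm moves only by the tool jog_arm, never from a script. Its argument "targets" is a list of rows, each a list of 4 numbers: the shift along the tool's x, y, z in m, then the turn about the tool's z in degrees. A call has 1 to 5 rows; each row is the pose to reach, as a shift and turn from the pose commanded when the call began, along the tool's axes at that moment; what a row does not reach only later rows make up. A row lasts 1/12 s, in which the tool goes at most 41.7 mm and 7.16 degrees, less where a joint would pass 70% of its speed; a pose out of reach is approached as far as the arm can. A call with a gripper value outside its range is refused whole. "fingers" is the opening, from 0 (shut) to 1 (fully open), set as the call begins (left out, the last holds). The fingers move at their own pace and stop on an object; the grip force is fixed at half the most. Time passes only in rows, so rows that repeat a pose let the fingers close. It gives the time, the measured TCP pose, the force and the opening at its end, in the units of the state.
- manip.state(): the state, without advancing time (a new reading comes with each control period).
- cams.grab_frame(name): name is "scene" or "top" or "wrist"; returns the picture (384x512x3 uint8, red, green, blue); there is no depth.
- cams.get_calibration(name): a dict with "camera_matrix" (3x3 intrinsics, pixels), "distortion" ([k1, k2, p1, p2, k3] as OpenCV has them; the pictures are not rectified), "cam_to_world" (4x4, takes a point from camera to world coordinates). Camera axes: x right, y up, looking along -z (the intrinsics and any distortion apply to the point x, -y, -z); pixel columns grow to the right and rows downward; lengths in m; the calibration is good to about 2 mm. A picture is of the moment at which its call begins: read the wrist's pose just before it. get_calibration takes no time and is no camera call; for the wrist camera it gives the pose at the moment of the call.
- manip.job_done(): hands the job in, once; it reports no verdict.
The state is a dict: "time": time; "joint_pos": joint angles; "joint_vel": joint speeds; "joint_efforts": joint torques, N m; "tool_pos": TCP position; "tool_rot": TCP orientation; "contact_force": force on the tool from outside, world axes, zero at the start; "ft_torque": the same for the moment, N m; "gripper_width": opening from 0.0 (shut) to 1.0 (fully open).
Only numpy, scipy, OpenCV 4.12 (cv2) and the standard library are available. Lean on these libraries where they do the work, as an engineer would, in place of code of your own. Each camera call takes 0.05 s, during which the arm holds its last target. There are 200 camera calls.

TASK

Move the four white printed hose reducers from the orange nests of the cooling rack onto the cones of the grey fit-check rack, in reverse order: the one at the robot's left end of the cooling rack goes on the rightmost cone, the next one beside it, and so on to the other end. Each must stand upright, foot down on the rack's board, loosely over its cone and let go; set them down gently, never pressing them hard down onto the rack.

Things in the scene. Friction and masses are not known exactly. Their poses are not given: they have to be found in the camera images.
- short_mid (a point): white printed hose reducer SHORT, no flange, thickest neck. 60 mm tall, upright, open ends, wall 3 mm, 80 g. Conical skirt (at the foot 47 mm outside, bore 41 mm) narrows over the lowest 30 mm to a straight round neck, 40 mm outside diameter, up to the top: grip the neck. Point on its axis, half-way up, 30.0 mm above its foot; z is its axis, up.
- tall_mid (a point): white printed hose reducer TALL, no flange, thinnest neck. 85 mm tall, upright, open ends, wall 3 mm, 80 g. Conical skirt (at the foot 47 mm outside, bore 41 mm) narrows over the lowest 40 mm to a straight round neck, 30 mm outside diameter, up to the top: grip the neck. Point on its axis, half-way up, 42.5 mm above its foot; z is its axis, up.
- hexfoot_mid (a point): white printed hose reducer with HEXAGONAL flange at its foot (60 mm across flats, 5 mm thick). 75 mm tall, upright, open ends, wall 3 mm, 80 g. Conical skirt (at the foot 47 mm outside, bore 41 mm) narrows over the lowest 35 mm to a straight round neck, 35 mm outside diameter, up to the top: grip the neck. Point on its axis, half-way up, 37.5 mm above its foot; z is its axis, up.
- roundfoot_mid (a point): white printed hose reducer with ROUND flange at its foot (66 mm diameter, 5 mm thick). 75 mm tall, upright, open ends, wall 3 mm, 80 g. Conical skirt (at the foot 47 mm outside, bore 41 mm) narrows over the lowest 35 mm to a straight round neck, 35 mm outside diameter, up to the top: grip the neck. Point on its axis, half-way up, 37.5 mm above its foot; z is its axis, up.
- fit_rack: grey fit-check rack, fixed: board 80 x 330 x 18 mm with four equal upright cones at y = +120, +40, -40, -120 mm, 40 mm tall above the board, 34 mm diameter at the base, 10 mm at the tip. A reducer's foot rests on the board (18 mm up) with 3 mm play round the cone. Origin: centre of underside, on the table; x away from the robot, y to its left along the row (within 0.12 rad).
- cooling_rack: the reducers' first rack, fixed: plywood board 80 x 330 x 10 mm with the four orange nests at y = +120, +40, -40, -120 mm. Origin: centre of underside, on the table; x away from the robot, y to the robot's left along the row (within 0.12 rad). Either rack may be the nearer one.
- nest_short: orange square nest (70 x 70 x 8 mm, fixed on the cooling rack, with a stub 24 mm wide and 5 mm tall on top) where the short reducer stands at the start; it stays and marks that reducer's first place. Origin: centre of its underside; its top is 18 mm above the table.
- nest_tall: orange square nest (70 x 70 x 8 mm, fixed on the cooling rack, with a stub 24 mm wide and 5 mm tall on top) where the tall reducer stands at the start; it stays and marks that reducer's first place. Origin: centre of its underside; its top is 18 mm above the table.
- nest_hexfoot: orange square nest (70 x 70 x 8 mm, fixed on the cooling rack, with a stub 24 mm wide and 5 mm tall on top) where the hexfoot reducer stands at the start; it stays and marks that reducer's first place. Origin: centre of its underside; its top is 18 mm above the table.
- nest_roundfoot: orange square nest (70 x 70 x 8 mm, fixed on the cooling rack, with a stub 24 mm wide and 5 mm tall on top) where the roundfoot reducer stands at the start; it stays and marks that reducer's first place. Origin: centre of its underside; its top is 18 mm above the table.
Things that resemble listed ones, but are neither listed nor needed, are in the scene too. What is shaped like the part that bears short_mid but pink, red or turquoise is not meant.

How it is judged:
At the end, for the whole second after the job is handed in: Every reducer stands over the cone that mirrors its first place in the row, its axis within 8 mm of the cone along and across the rack, its foot within 4 mm of the board top, tilted under 0.12 rad, slower than 20 mm/s and not touched by the fingers (x of short_mid in the frame of fit_rack between -0.008 and 0.008 m and z of short_mid in the frame of fit_rack between 0.044 and 0.052 m and angle between each of short_mid, tall_mid, hexfoot_mid, roundfoot_mid's own z axis and vertical below 0.12 rad and linear speed of each of short, tall, hexfoot, roundfoot below 0.02 m/s and contact force between each of short, tall, hexfoot, roundfoot and the fingers below 0.05 N and ((y of nest_short in the frame of cooling_rack between 0.1 and 0.14 m and y of short_mid in the frame of fit_rack between -0.128 and -0.112 m) or (y of nest_short in the frame of cooling_rack between 0.02 and 0.06 m and y of short_mid in the frame of fit_rack between -0.048 and -0.032 m) or (y of nest_short in the frame of cooling_rack between -0.06 and -0.02 m and y of short_mid in the frame of fit_rack between 0.032 and 0.048 m) or (y of nest_short in the frame of cooling_rack between -0.14 and -0.1 m and y of short_mid in the frame of fit_rack between 0.112 and 0.128 m)) and x of tall_mid in the frame of fit_rack between -0.008 and 0.008 m and z of tall_mid in the frame of fit_rack between 0.0565 and 0.0645 m and ((y of nest_tall in the frame of cooling_rack between 0.1 and 0.14 m and y of tall_mid in the frame of fit_rack between -0.128 and -0.112 m) or (y of nest_tall in the frame of cooling_rack between 0.02 and 0.06 m and y of tall_mid in the frame of fit_rack between -0.048 and -0.032 m) or (y of nest_tall in the frame of cooling_rack between -0.06 and -0.02 m and y of tall_mid in the frame of fit_rack between 0.032 and 0.048 m) or (y of nest_tall in the frame of cooling_rack between -0.14 and -0.1 m and y of tall_mid in the frame of fit_rack between 0.112 and 0.128 m)) and x of hexfoot_mid in the frame of fit_rack between -0.008 and 0.008 m and z of hexfoot_mid in the frame of fit_rack between 0.0515 and 0.0595 m and ((y of nest_hexfoot in the frame of cooling_rack between 0.1 and 0.14 m and y of hexfoot_mid in the frame of fit_rack between -0.128 and -0.112 m) or (y of nest_hexfoot in the frame of cooling_rack between 0.02 and 0.06 m and y of hexfoot_mid in the frame of fit_rack between -0.048 and -0.032 m) or (y of nest_hexfoot in the frame of cooling_rack between -0.06 and -0.02 m and y of hexfoot_mid in the frame of fit_rack between 0.032 and 0.048 m) or (y of nest_hexfoot in the frame of cooling_rack between -0.14 and -0.1 m and y of hexfoot_mid in the frame of fit_rack between 0.112 and 0.128 m)) and x of roundfoot_mid in the frame of fit_rack between -0.008 and 0.008 m and z of roundfoot_mid in the frame of fit_rack between 0.0515 and 0.0595 m and ((y of nest_roundfoot in the frame of cooling_rack between 0.1 and 0.14 m and y of roundfoot_mid in the frame of fit_rack between -0.128 and -0.112 m) or (y of nest_roundfoot in the frame of cooling_rack between 0.02 and 0.06 m and y of roundfoot_mid in the frame of fit_rack between -0.048 and -0.032 m) or (y of nest_roundfoot in the frame of cooling_rack between -0.06 and -0.02 m and y of roundfoot_mid in the frame of fit_rack between 0.032 and 0.048 m) or (y of nest_roundfoot in the frame of cooling_rack between -0.14 and -0.1 m and y of roundfoot_mid in the frame of fit_rack between 0.112 and 0.128 m))).
It fails at once if the short reducer is pressed or dropped hard (over 30 N) on the fit-check rack (contact force between short and fit_rack above 30 N).
It fails at once if the tall reducer is pressed or dropped hard (over 30 N) on the fit-check rack (contact force between tall and fit_rack above 30 N).
It fails at once if the hexfoot reducer is pressed or dropped hard (over 30 N) on the fit-check rack (contact force between hexfoot and fit_rack above 30 N).
It fails at once if the roundfoot reducer is pressed or dropped hard (over 30 N) on the fit-check rack (contact force between roundfoot and fit_rack above 30 N).
It also fails if it takes over 96 s, if anything falls off the work surface, if the arm or the gripper's body presses on something with over 40 N, if the wrist force passes 120 N, or if a joint passes its speed limit or range.

## Working session

There is one attempt and no reset: what is moved stays moved. The work goes in short steps, Python scripts to look and compute and a tool call to move; the robot and the scene stay as the last step left them, time stands still between calls to the robot, and variables do not carry over. Pictures are saved under pics/ and viewed, about 12 in all and at most 16, crops included, and the job is handed in when it is done.

Besides the shell and the picture viewer there is one more tool, called after "Request:" as name(argument=value, ...), one argument or row to a line, values as JSON. jog_arm: Moves the arm, as the interface text tells. Its arguments: {"type":"object","properties":{"targets":{"type":"array"},"fingers":{"type":"number"}},"required":["targets"]}

```bash
mkdir -p pics; ls
python3 - <<'E'
from plant import manip,cams
import cv2,numpy as np
s=manip.state();print(s)
for n in("scene","top"):
    f=cams.grab_frame(n);cv2.imwrite(f"pics/{n}0.png",f[:,:,::-1]);c=cams.get_calibration(n);print(n,c)
E
```

```text
pics
{'time': 0.0, 'joint_pos': array([ 9.95987712e-01,  5.33323001e-02,  1.61428905e+00,  8.99717051e-06,
        1.47601635e+00, -1.19004314e-01]), 'joint_vel': array([ 0.00031569, -0.0002186 ,  0.00091624, -0.00094328, -0.00200999,
       -0.00171268]), 'joint_efforts': array([-1.57192455e-03, -3.93668139e+01, -3.70175278e+01, -7.51061089e-05,
        6.63031722e-03,  1.38969924e-05]), 'tool_pos': array([0.27477299, 0.56066389, 0.23008121]), 'tool_rot': array([-3.51859509e-04,  2.25934719e-01,  9.74141908e-01, -9.60089246e-04]), 'contact_force': array([-0.41505702,  0.95441261,  1.13872226]), 'ft_torque': array([-0.02285711, -0.07333008, -0.02200061]), 'gripper_width': 1.0016328498611082}
scene {'camera_matrix': array([[440.03455503,   0.        , 261.97878778],
       [  0.        , 440.03455503, 189.85879341],
       [  0.        ,   0.        ,   1.        ]]), 'distortion': array([-0.0548217,  0.       ,  0.       ,  0.       ,  0.       ]), 'cam_to_world': array([[ 9.53148575e-02, -7.78110901e-01,  6.20853045e-01,
         1.10845964e+00],
       [ 9.95371219e-01,  8.22036048e-02, -4.97865722e-02,
         5.30400241e-04],
       [-1.22968838e-02,  6.22724653e-01,  7.82344421e-01,
         7.12440801e-01],
       [ 0.00000000e+00,  0.00000000e+00,  0.00000000e+00,
         1.00000000e+00]])}
top {'camera_matrix': array([[375.15906067,   0.        , 257.48423917],
       [  0.        , 375.15906067, 190.40443551],
       [  0.        ,   0.        ,   1.        ]]), 'distortion': array([0.02830835, 0.        , 0.        , 0.        , 0.        ]), 'cam_to_world': array([[-6.41463844e-02,  9.76041187e-01, -2.07915469e-01,
         4.73834072e-01],
       [-9.97940132e-01, -6.29176470e-02,  1.25244959e-02,
         6.27678499e-02],
       [-8.57128263e-04,  2.08290592e-01,  9.78066611e-01,
         8.02889756e-01],
       [ 0.00000000e+00,  0.00000000e+00,  0.00000000e+00,
         1.00000000e+00]])}
```

View pics/top0.png

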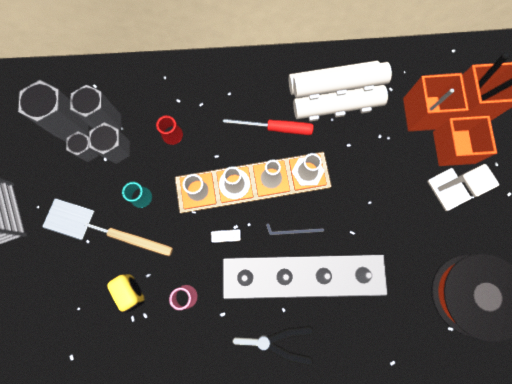

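View pics/scene0.png

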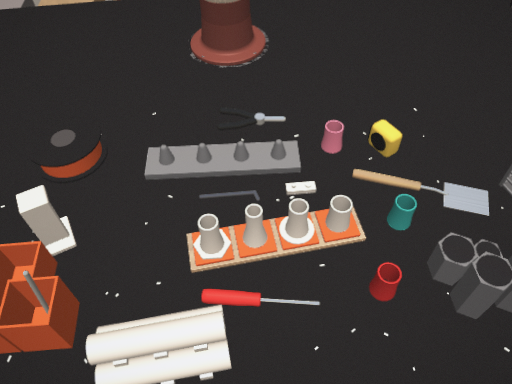

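The top view has the plywood rack as the farther one, at about (177-330, 155-210). The grey rack is nearer, at about (223-386, 256-298). From the robot's left the reducers are short, roundfoot, tall and hexfoot, and the scene view agrees.

```bash
cat > h.py <<'E'
import cv2,numpy as np
from plant import manip,cams
def ray(c,uv,z):
    K,d,T=c["camera_matrix"],np.array(c["distortion"]),c["cam_to_world"]
    p=cv2.undistortPoints(np.array(uv,float).reshape(-1,1,2),K,d)[:,0]
    D=np.c_[p[:,0],-p[:,1],-np.ones(len(p))]@T[:3,:3].T;o=T[:3,3]
    return o+D*((z-o[2])/D[:,2])[:,None]
def proj(c,P):
    T=c["cam_to_world"];q=(np.atleast_2d(P)-T[:3,3])@T[:3,:3]
    return cv2.projectPoints(q*[1,-1,-1],np.zeros(3),np.zeros(3),c["camera_matrix"],np.array(c["distortion"]))[0][:,0]
E
python3 - <<'E'
from h import *
for n in("top","scene"):
    f=cv2.imread(f"pics/{n}0.png");c=cams.get_calibration(n);hsv=cv2.cvtColor(f,cv2.COLOR_BGR2HSV)
    m=cv2.inRange(hsv,(5,150,120),(16,255,255))
    # wood+orange+contents: hull of rack
    roi=np.zeros(m.shape,np.uint8)
    b=(165,145,340,220) if n=="top" else (180,185,372,272)
    roi[b[1]:b[3],b[0]:b[2]]=255
    m&=roi
    cs,_=cv2.findContours(m,cv2.RETR_EXTERNAL,cv2.CHAIN_APPROX_NONE)
    for k in cs:
        if cv2.contourArea(k)>80: print(n,"orange",cv2.contourArea(k),cv2.boundingRect(k))
    if n=="top":
        roi[:]=0;roi[240:310,210:400]=255
        g=cv2.inRange(hsv,(0,0,110),(180,60,255))&roi
        k=max(cv2.findContours(g,0,2)[0],key=cv2.contourArea);r=cv2.minAreaRect(k)
        P=ray(c,cv2.boxPoints(r),.018);print("grey",P.round(4),P.mean(0),[np.linalg.norm(P[i]-P[i-1]).round(4) for i in range(4)])
    cr=f[140:310,165:400] if n=="top" else f[130:275,140:375]
    cv2.imwrite(f"pics/{n}c.png",cv2.resize(cr,None,fx=3.4,fy=3.4,interpolation=cv2.INTER_CUBIC))
cv2.imwrite("pics/w0.png",cams.grab_frame("wrist")[:,:,::-1])
c=cams.get_calibration("wrist");print(c)
E
```

```text
grey [[ 0.5039  0.1344  0.018 ]
 [ 0.4901 -0.2009  0.018 ]
 [ 0.4098 -0.1915  0.018 ]
 [ 0.4232  0.1361  0.018 ]] [ 0.45677907 -0.03048046  0.018     ] [np.float64(0.0807), np.float64(0.3356), np.float64(0.0808), np.float64(0.3279)]
scene orange 210.5 (194, 245, 40, 21)
scene orange 577.0 (234, 219, 43, 39)
scene orange 200.5 (275, 217, 44, 33)
scene orange 503.5 (315, 209, 45, 33)
{'camera_matrix': array([[308.6770383 ,   0.        , 254.26726955],
       [  0.        , 308.6770383 , 188.05460973],
       [  0.        ,   0.        ,   1.        ]]), 'distortion': array([-0.02644356,  0.        ,  0.        ,  0.        ,  0.        ]), 'cam_to_world': array([[ 0.4390531 , -0.85338172, -0.28101961,  0.20268726],
       [ 0.89845928,  0.41639006,  0.13924887,  0.59693093],
       [-0.00181867, -0.31362233,  0.94954606,  0.37144525],
       [ 0.        ,  0.        ,  0.        ,  1.        ]])}
```

View pics/topc.png

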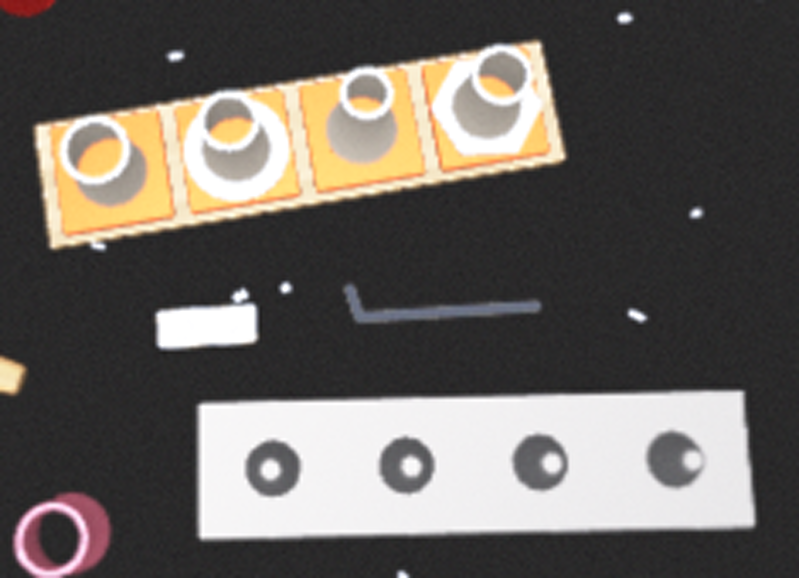

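View pics/w0.png

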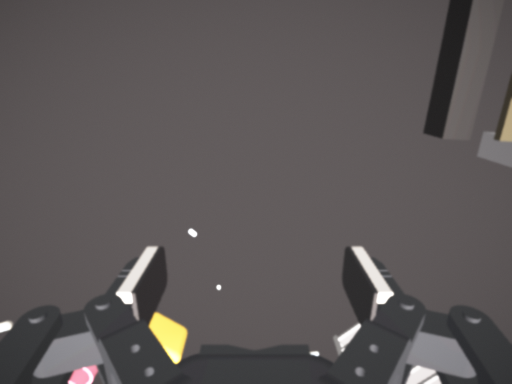

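```bash
cat > m.py <<'E'
from h import *
def rim(f,c,uv,z,R,lo=-7,hi=7):
    """refine a bright rim (mean radius R at height z) by radial bright peaks; circle fit"""
    g=cv2.cvtColor(f,cv2.COLOR_BGR2GRAY).astype(np.float32)
    C=ray(c,[uv],z)[0]
    for it in range(4):
        pts=[]
        for a in np.arange(0,2*np.pi,np.pi/24):
            r=np.arange(R+lo*1e-3,R+hi*1e-3,.0003)
            P=C+np.c_[r*np.cos(a),r*np.sin(a),0*r]
            q=proj(c,P).astype(np.float32)
            v=cv2.remap(g,q[:,:1],q[:,1:],cv2.INTER_LINEAR)[:,0]
            w=np.maximum(v-(v.min()+v.max())/2,0)
            # the first peak outward only
            if v.max()-v.min()<30: continue
            i=np.argmax(w>0); j=i
            while j<len(w) and w[j]>0:j+=1
            if j-i>22 or i==0 or j==len(w): continue
            pts.append(P[i:j].T@w[i:j]/w[i:j].sum())
        p=np.array(pts);
        if len(p)<6: return C,0,len(p),9
        for k in range(3):
            s=np.linalg.lstsq(np.c_[2*p[:,:2],np.ones(len(p))],(p[:,:2]**2).sum(1),rcond=None)[0]
            r0=np.sqrt(s[2]+s[0]**2+s[1]**2);e=np.abs(np.hypot(*(p[:,:2]-s[:2]).T)-r0)
            if len(p)>10:p=p[e<=max(np.quantile(e,.85),.0006)]
        C=np.array([s[0],s[1],z])
    return C,r0,len(p),e.max()
E
python3 - <<'E'
from m import *
f=cv2.imread("pics/top0.png");c=cams.get_calibration("top")
o=np.array([165,140])
G=dict(short=((96,150),.078,.0185),round=((230,121),.093,.016),tall=((367,94),.103,.0135),hex=((501,75),.093,.016))
for n,(p,z,R) in G.items():
    C,r,k,e=rim(f,c,np.array(p)/3.4+o,z,R);print(n,C.round(4),"r",r.round(4),R,k,e)
g=cv2.cvtColor(f,cv2.COLOR_BGR2GRAY)
T=[]
for p in((270,469),(411,466),(552,463),(692,461)):
    u=np.round(np.array(p)/3.4+o).astype(int);w=g[u[1]-3:u[1]+4,u[0]-3:u[0]+4].astype(float);
    yy,xx=np.mgrid[-3:4,-3:4];w=np.maximum(w-150,0)*(np.hypot(xx,yy)<3.2)
    T.append(ray(c,[u+[(w*xx).sum()/w.sum(),(w*yy).sum()/w.sum()]],.058)[0])
    print("tip",T[-1].round(4))
T=np.array(T);print(np.diff(T,axis=0)[:,:2].round(4),T.mean(0))
hsv=cv2.cvtColor(f,cv2.COLOR_BGR2HSV);roi=np.zeros(g.shape,np.uint8);roi[145:220,165:340]=255
m=cv2.inRange(f,(60,60,60),(255,255,255))&roi
k=max(cv2.findContours(m,0,2)[0],key=cv2.contourArea);P=ray(c,cv2.boxPoints(cv2.minAreaRect(k)),.010);print("wood",P.round(4),P.mean(0))
E
```

```text
Traceback (most recent call last):
AttributeError: 'int' object has no attribute 'round'
```

```bash
sed -i 's/g=cv2.cvtColor(f,cv2.COLOR_BGR2GRAY).astype(np.float32)/g=f.min(2).astype(np.float32)/; s/if len(p)<6: return C,0,/if len(p)<6: return C,0.,/; s/if j-i>22 or/if j-i>26 or/' m.py
cat > t.py <<'E'
from m import *
f=cv2.imread("pics/top0.png");c=cams.get_calibration("top")
o=np.array([165,140])
G=dict(short=((96,150),.078,.0185),round=((230,121),.093,.016),tall=((367,94),.103,.0135),hex=((501,75),.093,.016))
for n,(p,z,R) in G.items():
    C,r,k,e=rim(f,c,np.array(p)/3.4+o,z,R);print(n,C.round(4),"r",round(r,4),R,k,e, proj(c,C))
g=cv2.cvtColor(f,cv2.COLOR_BGR2GRAY)
T=[]
for p in((270,469),(411,466),(552,463),(692,461)):
    u=np.round(np.array(p)/3.4+o).astype(int);w=g[u[1]-3:u[1]+4,u[0]-3:u[0]+4].astype(float);
    yy,xx=np.mgrid[-3:4,-3:4];w=np.maximum(w-150,0)*(np.hypot(xx,yy)<3.2)
    T.append(ray(c,[u+[(w*xx).sum()/w.sum(),(w*yy).sum()/w.sum()]],.058)[0])
    print("tip",T[-1].round(4))
T=np.array(T);print(np.diff(T,axis=0)[:,:2].round(4),T.mean(0))
roi=np.zeros(g.shape,np.uint8);roi[145:220,165:340]=255
m=cv2.inRange(f,(60,60,60),(255,255,255))&roi
k=max(cv2.findContours(m,0,2)[0],key=cv2.contourArea);P=ray(c,cv2.boxPoints(cv2.minAreaRect(k)),.010);print("wood",P.round(4),P.mean(0))
E
python3 t.py
```

```text
short [0.6499 0.1812 0.078 ] r 0.0182 0.0185 48 0.00048006266390744623 [[192.46866335 183.66014458]]
round [0.6585 0.1017 0.093 ] r 0.0158 0.016 31 0.0005497904460893266 [[231.82602347 175.05871448]]
tall [0.6668 0.0222 0.103 ] r 0.0132 0.0135 45 0.0005313256348186187 [[272.34607422 167.05816514]]
hex [ 0.6755 -0.0573  0.093 ] r 0.0157 0.016 32 0.0005251805864075875 [[312.20732811 161.66078113]]
tip [0.4618 0.0902 0.058 ]
tip [0.4585 0.0101 0.058 ]
tip [ 0.4553 -0.0697  0.058 ]
tip [ 0.4512 -0.1508  0.058 ]
[[-0.0034 -0.0801]
 [-0.0032 -0.0798]
 [-0.0041 -0.0811]] [ 0.45671394 -0.03008299  0.058     ]
wood [[ 0.6857  0.2358  0.01  ]
 [ 0.7279 -0.1012  0.01  ]
 [ 0.6376 -0.1078  0.01  ]
 [ 0.5978  0.2219  0.01  ]] [0.66225439 0.06216197 0.01      ]
```

Adjacent rims and cones come out 80 mm apart, as they must. The reducers' mean position agrees with the rack centre.

Plan: keep the jaws along world x, which is across the rows. I turn about 64° on the way to the short one.

Request:
jog_arm(
  targets=[
    [-0.035, -0.012, 0, 7],
    [-0.07, -0.024, 0, 14],
    [-0.105, -0.036, 0, 21],
    [-0.14, -0.048, 0, 28],
    [-0.175, -0.06, 0, 35],
  ],
  fingers=1,
)

```text
time: 0.57
tool_pos: [0.4065, 0.4289, 0.2309]
tool_rot: [-0.0, 0.511, 0.86, -0.0]
contact_force: [0.8, 1.0, 0.2]
gripper_width: 1.002
```

Request:
jog_arm(
  targets=[
    [0, 0, 0, 7],
    [0, 0, 0, 14],
    [0, 0, 0, 21],
    [0, 0, 0, 28.8],
    [0, 0, 0, 28.8],
  ],
)

```text
time: 0.98
tool_pos: [0.4058, 0.43, 0.2309]
tool_rot: [-0.0, 0.708, 0.707, -0.0]
contact_force: [0.6, -0.5, 0.4]
gripper_width: 0.999
```

```bash
cat >> h.py <<'E'
from scipy.spatial.transform import Rotation as Ro
def where():
    s=manip.state();q=s["tool_rot"];R=Ro.from_quat([q[1],q[2],q[3],q[0]]).as_matrix()
    print("t",round(s["time"],2),"pos",s["tool_pos"].round(4),"tx",R[:,0].round(3),"ty",R[:,1].round(3),"F",s["contact_force"].round(1),"w",round(s["gripper_width"],3),"j",s["joint_pos"].round(2));return s["tool_pos"],R
def to(P):
    p,R=where();print("shift",(R.T@(np.array(P)-p)).round(4))
E
python3 -c "
from h import *
to([.6499,.1812,.2])"
```

```text
t 0.98 pos [0.4058 0.43   0.2309] tx [ 0.001  1.    -0.   ] ty [ 1.    -0.001 -0.001] F [ 0.6 -0.5  0.4] w 0.999 j [ 0.69 -0.03  1.69  0.    1.48  0.69]
shift [-0.2484  0.2445  0.0308]
```

Request:
jog_arm(
  targets=[
    [-0.025, 0.024, 0.003, 0],
    [-0.05, 0.049, 0.006, 0],
    [-0.075, 0.073, 0.009, 0],
    [-0.1, 0.098, 0.012, 0],
    [-0.124, 0.122, 0.015, 0],
  ],
)

```text
time: 1.4
tool_pos: [0.5288, 0.3052, 0.216]
tool_rot: [0.0, 0.705, 0.709, -0.0]
contact_force: [0.4, 1.0, 0.3]
gripper_width: 1.004
```

Request:
jog_arm(
  targets=[
    [-0.025, 0.024, 0.003, 0],
    [-0.05, 0.049, 0.006, 0],
    [-0.075, 0.073, 0.009, 0],
    [-0.1, 0.098, 0.012, 0],
    [-0.124, 0.122, 0.015, 0],
  ],
)

```text
time: 1.82
tool_pos: [0.6511, 0.1812, 0.2008]
tool_rot: [-0.0, 0.706, 0.709, -0.0]
contact_force: [0.0, 0.1, 0.8]
gripper_width: 1.004
```

Request:
jog_arm(
  targets=[
    [0, 0, 0, 0],
    [0, 0, 0, 0],
  ],
)

```text
time: 1.98
tool_pos: [0.6507, 0.1812, 0.2003]
tool_rot: [-0.001, 0.707, 0.708, -0.001]
contact_force: [-0.5, 0.0, -0.4]
gripper_width: 1.001
```

```bash
python3 -c "
from m import *
to([.6499,.1812,.2])
f=cams.grab_frame('wrist')[:,:,::-1].copy();c=cams.get_calibration('wrist')
u=proj(c,[[.6499,.1812,.078],[.6585,.1017,.093],[.6668,.0222,.103]]);print(u)
for q,z,R in zip(u[:2],(.078,.093),(.0185,.016)):print(rim(f,c,q,z,R))
for q in u: cv2.circle(f,tuple(int(round(v)) for v in q),3,(255,0,0),-1)
cv2.imwrite('pics/w1.png',f)"
```

```text
t 1.98 pos [0.6507 0.1812 0.2003] tx [-0.001  1.    -0.   ] ty [ 1.     0.001 -0.002] F [-0.5  0.  -0.4] w 1.001 j [0.16 0.19 1.52 0.   1.44 0.16]
shift [ 0.     -0.0008  0.0003]
[[254.05036357 182.74797971]
 [262.96127324 269.09527069]
 [270.58381638 344.28381664]]
(array([0.64984494, 0.18224428, 0.078     ]), np.float64(0.018150379182096575), 43, np.float64(0.0005297858840235467))
(array([0.65858539, 0.10309681, 0.093     ]), np.float64(0.015698128687891374), 44, np.float64(0.0003343929324906743))
```

View pics/w1.png

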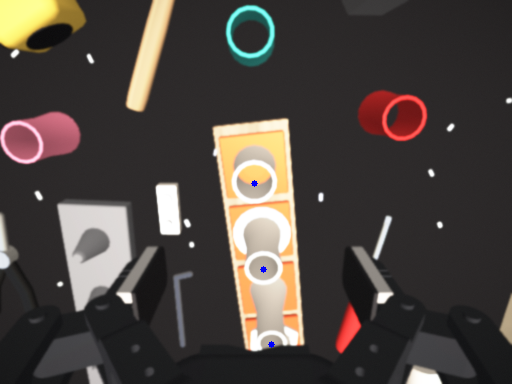

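The rims agree between top and wrist cameras to about 1 mm: the short rim is at (254, 183) and the round rim at (263, 269). Next I descend on the short one and grip it.

Request:
jog_arm(
  targets=[
    [0, 0, 0.032, 0],
    [0, -0.001, 0.064, 0],
    [0, -0.001, 0.096, 0],
    [0, -0.001, 0.128, 0],
    [0, -0.001, 0.157, 0],
  ],
)

```text
time: 2.45
tool_pos: [0.6476, 0.1842, 0.0427]
tool_rot: [-0.0, 0.705, 0.709, -0.0]
contact_force: [0.2, 0.4, -0.6]
gripper_width: 1.0
```

Request:
jog_arm(
  targets=[
    [0, 0, 0, 0],
    [0, 0, 0, 0],
    [0, 0, 0, 0],
    [0, 0, 0, 0],
    [0, 0, 0, 0],
  ],
  fingers=0,
)

```text
time: 2.87
tool_pos: [0.6515, 0.1834, 0.0481]
tool_rot: [0.002, 0.706, 0.708, 0.003]
contact_force: [0.9, 0.8, 3.0]
gripper_width: 0.452
```

Request:
jog_arm(
  targets=[
    [0, 0, 0, 0],
    [0, 0, 0, 0],
    [0, 0, 0, 0],
    [0, 0, 0, 0],
    [0, 0, 0, 0],
  ],
)

```text
time: 3.28
tool_pos: [0.6516, 0.1833, 0.048]
tool_rot: [0.001, 0.707, 0.708, 0.003]
contact_force: [0.8, 1.3, 6.7]
gripper_width: 0.451
```

Request:
jog_arm(
  targets=[
    [0, 0, -0.01, 0],
    [0, 0, -0.03, 0],
    [0, 0, -0.06, 0],
    [0, 0, -0.09, 0],
    [0, 0, -0.105, 0],
  ],
)

```text
time: 3.7
tool_pos: [0.6509, 0.1828, 0.1544]
tool_rot: [0.002, 0.707, 0.708, 0.002]
contact_force: [0.3, 1.7, 0.6]
gripper_width: 0.448
```

Request:
jog_arm(
  targets=[
    [0, 0, -0.105, 0],
    [0, 0, -0.105, 0],
    [0, 0, -0.105, 0],
  ],
)

```text
time: 3.95
tool_pos: [0.6505, 0.1827, 0.2604]
tool_rot: [0.002, 0.707, 0.708, 0.003]
contact_force: [-0.2, -0.2, 1.0]
gripper_width: 0.458
```

```bash
python3 -c "
from m import *
p,R=where()
f=cams.grab_frame('wrist')[:,:,::-1].copy();c=cams.get_calibration('wrist')
z=p[2]+.030
u=proj(c,[[p[0],p[1],z]])[0];print(u)
print(rim(f,c,u,z,.0185))
t=cams.grab_frame('top')[:,:,::-1].copy();
cv2.imwrite('pics/w2.png',np.hstack([f[100:300,130:390],t[100:300,120:380]]).repeat(1,0))"
```

```text
t 3.95 pos [0.6505 0.1827 0.2604] tx [-0.001  1.     0.001] ty [1.    0.001 0.007] F [-0.2 -0.2  1. ] w 0.458 j [ 0.16  0.15  1.46 -0.    1.52  0.16]
[250.57575161 281.14413415]
(array([0.65222353, 0.1780623 , 0.29035063]), np.float64(0.018704012973968412), 15, np.float64(0.00019112656376900697))
```

View pics/w2.png

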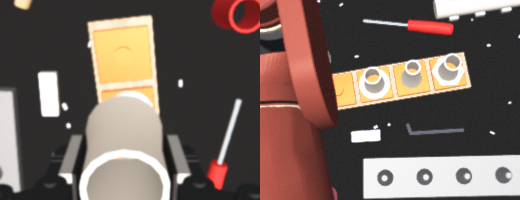

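```bash
python3 -c "
from m import *
p,R=where()
f=cams.grab_frame('wrist')[:,:,::-1].copy();c=cams.get_calibration('wrist')
cv2.imwrite('pics/w2b.png',cv2.resize(f[170:370,160:350],None,fx=3,fy=3))
for dz in(.03,.033,.026):
  for y in(.178,.1827): print(dz,rim(f,c,proj(c,[[p[0],y,p[2]+dz]])[0],p[2]+dz,.0185,-5,5))
"
```

```text
t 4.05 pos [0.6518 0.183  0.262 ] tx [-0.001  1.     0.002] ty [1.    0.001 0.011] F [ 1.6 -0.6 -0.1] w 0.455 j [ 0.16  0.15  1.46 -0.    1.52  0.16]
0.03 (array([0.64931125, 0.17723551, 0.29195043]), 0.0, 5, 9)
0.03 (array([0.65040522, 0.18424005, 0.29195043]), np.float64(0.017281986558714827), 20, np.float64(0.00020665967620079467))
0.033 (array([0.65178558, 0.178     , 0.29495043]), 0.0, 4, 9)
0.033 (array([0.65044504, 0.18648888, 0.29495043]), np.float64(0.016772840912138393), 22, np.float64(0.00022949629648275419))
0.026 (array([0.65047481, 0.18129176, 0.28795043]), np.float64(0.017942957671302807), 21, np.float64(0.0003388357536839373))
0.026 (array([0.65042872, 0.18126642, 0.28795043]), np.float64(0.01794351610818394), 20, np.float64(0.00022794053334763975))
```

View pics/w2b.png

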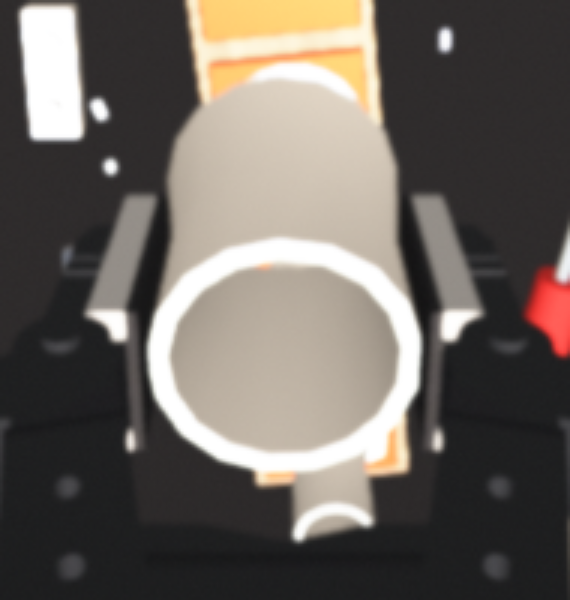

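Request:
jog_arm(
  targets=[
    [0, 0, 0, 0],
    [0, 0, 0, 0],
    [0, 0, 0, 0],
  ],
)

```text
time: 4.35
tool_pos: [0.648, 0.1824, 0.2511]
tool_rot: [-0.001, 0.707, 0.708, -0.002]
contact_force: [0.7, -0.6, -1.0]
gripper_width: 0.454
```

```bash
python3 -c "
from m import *
for i in range(3):
  p,R=where();f=cams.grab_frame('wrist')[:,:,::-1];c=cams.get_calibration('wrist')
  k=max(cv2.findContours(cv2.inRange(f[240:350],(215,)*3,(255,)*3),0,cv2.CHAIN_APPROX_NONE,offset=(0,240))[0],key=cv2.contourArea)
  k=k[:,0].astype(float); k=k[np.abs(k[:,1]-345)>3]; 
  for dz in(.03,.025,.02):
    P=ray(c,k,p[2]+dz); (cx,cy),r=cv2.minEnclosingCircle(P[:,:2].astype(np.float32)); 
    s=np.linalg.lstsq(np.c_[2*P[:,:2],np.ones(len(P))],(P[:,:2]**2).sum(1),rcond=None)[0];e=np.hypot(*(P[:,:2]-s[:2]).T)
    print(dz,s[:2].round(4),'r',e.mean().round(4),e.std().round(5),(s[:2]-p[:2]).round(4))
"
```

```text
t 4.35 pos [0.648  0.1824 0.2511] tx [-0.001  1.    -0.001] ty [ 1.     0.001 -0.005] F [ 0.7 -0.6 -1. ] w 0.454 j [ 0.16  0.16  1.47 -0.    1.52  0.16]
0.03 [0.6494 0.18  ] r 0.0199 0.00129 [ 0.0014 -0.0024]
0.025 [0.6494 0.1762] r 0.0208 0.00135 [ 0.0015 -0.0061]
0.02 [0.6494 0.1725] r 0.0217 0.0014 [ 0.0015 -0.0099]
t 4.4 pos [0.6482 0.1824 0.2515] tx [-0.001  1.    -0.001] ty [ 1.     0.001 -0.004] F [-0.3 -0.2 -0.6] w 0.448 j [0.16 0.16 1.47 0.   1.52 0.16]
0.03 [0.6495 0.18  ] r 0.0199 0.00122 [ 0.0014 -0.0024]
0.025 [0.6496 0.1763] r 0.0208 0.00127 [ 0.0014 -0.0062]
0.02 [0.6496 0.1725] r 0.0216 0.00133 [ 0.0014 -0.0099]
t 4.45 pos [0.6484 0.1825 0.252 ] tx [-0.001  1.    -0.001] ty [ 1.     0.001 -0.003] F [ 0.2  0.  -1.8] w 0.456 j [ 0.16  0.16  1.47 -0.    1.52  0.16]
0.03 [0.6497 0.18  ] r 0.0199 0.00121 [ 0.0013 -0.0024]
0.025 [0.6498 0.1763] r 0.0208 0.00126 [ 0.0014 -0.0062]
0.02 [0.6498 0.1725] r 0.0216 0.00131 [ 0.0014 -0.0099]
```

The arm rings for about half a second after each move, so I'll let it settle before reading poses. The short one is held upright with its foot about 30 mm below the TCP. I carry it over the rightmost cone at a safe height.

Request:
jog_arm(
  targets=[
    [-0.015, -0.009, 0, 0],
    [-0.045, -0.027, 0, 0],
    [-0.08, -0.048, 0, 0],
    [-0.115, -0.07, 0, 0],
    [-0.15, -0.09, 0, 0],
  ],
)

```text
time: 4.92
tool_pos: [0.558, 0.0315, 0.2536]
tool_rot: [-0.0, 0.706, 0.708, -0.0]
contact_force: [0.7, -0.3, -0.3]
gripper_width: 0.45
```

Request:
jog_arm(
  targets=[
    [-0.035, -0.021, 0.02, 0],
    [-0.07, -0.043, 0.04, 0],
    [-0.105, -0.064, 0.06, 0],
    [-0.14, -0.085, 0.08, 0],
    [-0.165, -0.1, 0.095, 0],
  ],
)

```text
time: 5.33
tool_pos: [0.4615, -0.1287, 0.1615]
tool_rot: [0.0, 0.706, 0.708, 0.0]
contact_force: [0.6, -0.6, -1.3]
gripper_width: 0.453
```

Request:
jog_arm(
  targets=[
    [-0.01, -0.006, 0.006, 0],
    [-0.015, -0.009, 0.008, 0],
    [-0.015, -0.009, 0.008, 0],
    [-0.015, -0.009, 0.008, 0],
    [-0.015, -0.009, 0.008, 0],
  ],
)

```text
time: 5.75
tool_pos: [0.4551, -0.1419, 0.1557]
tool_rot: [0.001, 0.706, 0.708, 0.001]
contact_force: [0.6, -0.7, -1.0]
gripper_width: 0.449
```

Request:
jog_arm(
  targets=[
    [0, 0, 0, 0],
    [0, 0, 0, 0],
    [0, 0, 0, 0],
    [0, 0, 0, 0],
    [0, 0, 0, 0],
  ],
)

```text
time: 6.17
tool_pos: [0.4539, -0.1423, 0.1545]
tool_rot: [0.0, 0.706, 0.708, 0.0]
contact_force: [-0.1, -0.1, 0.1]
gripper_width: 0.453
```

```bash
cat > look.py <<'E'
from m import *
import sys
def held(p,zt,r):
    f=cams.grab_frame('wrist')[:,:,::-1];c=cams.get_calibration('wrist')
    k=max(cv2.findContours(cv2.inRange(f[230:350,190:320],(215,)*3,(255,)*3),0,cv2.CHAIN_APPROX_NONE,offset=(190,230))[0],key=cv2.contourArea)
    P=ray(c,k[:,0],p[2]+zt)
    for i in range(3):
        s=np.linalg.lstsq(np.c_[2*P[:,:2],np.ones(len(P))],(P[:,:2]**2).sum(1),rcond=None)[0];e=np.hypot(*(P[:,:2]-s[:2]).T)
        if i<2:P=P[np.abs(e-np.median(e))<.0015]
    print("held rim r",e.mean().round(4),"want",r,"axis",s[:2].round(4),"off",(s[:2]-p[:2]).round(4))
    return f
E
python3 -c "
from look import *
p,R=where();held(p,.03,.02);
f=cams.grab_frame('scene')[:,:,::-1];t=cams.grab_frame('top')[:,:,::-1]
cv2.imwrite('pics/s3.png',np.hstack([cv2.resize(f[60:220,130:320],None,fx=2,fy=2),cv2.resize(t[200:360,210:400],None,fx=2,fy=2)]))
"
```

```text
t 6.17 pos [ 0.4539 -0.1423  0.1545] tx [-0.002  1.    -0.   ] ty [1.    0.002 0.   ] F [-0.1 -0.1  0.1] w 0.453 j [-0.46 -0.26  2.03  0.    1.37 -0.46]
held rim r 0.0194 want 0.02 axis [ 0.4542 -0.1436] off [ 0.0002 -0.0013]
```

View pics/s3.png

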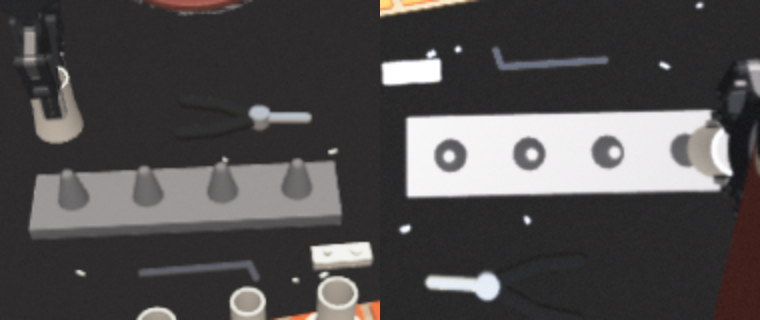

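Request:
jog_arm(
  targets=[
    [-0.006, -0.003, 0.02, 0],
    [-0.006, -0.003, 0.045, 0],
    [-0.006, -0.003, 0.065, 0],
    [-0.006, -0.003, 0.075, 0],
    [-0.006, -0.003, 0.075, 0],
  ],
)

```text
time: 6.73
tool_pos: [0.4488, -0.1476, 0.0765]
tool_rot: [-0.003, 0.707, 0.708, -0.001]
contact_force: [0.1, -0.3, -1.8]
gripper_width: 0.453
```

Request:
jog_arm(
  targets=[
    [0, 0, 0, 0],
    [0, 0, 0, 0],
    [0, 0, 0, 0],
    [0, 0, 0, 0],
    [0, 0, 0, 0],
  ],
)

```text
time: 7.15
tool_pos: [0.4514, -0.1488, 0.0804]
tool_rot: [0.001, 0.707, 0.708, 0.0]
contact_force: [0.7, -0.8, -1.1]
gripper_width: 0.45
```

```bash
python3 -c "
from look import *
p,R=where();w=held(p,.03,.02);
f=cams.grab_frame('scene')[:,:,::-1]
cv2.imwrite('pics/s4.png',np.hstack([cv2.resize(f[110:200,130:260],None,fx=3,fy=3),w[100:370,130:370]]))
"
```

```text
t 7.15 pos [ 0.4514 -0.1488  0.0804] tx [-0.002  1.    -0.001] ty [1.    0.002 0.002] F [ 0.7 -0.8 -1.1] w 0.45 j [-0.48 -0.17  2.09 -0.    1.22 -0.48]
held rim r 0.0194 want 0.02 axis [ 0.4515 -0.1499] off [ 0.0001 -0.001 ]
```

View pics/s4.png

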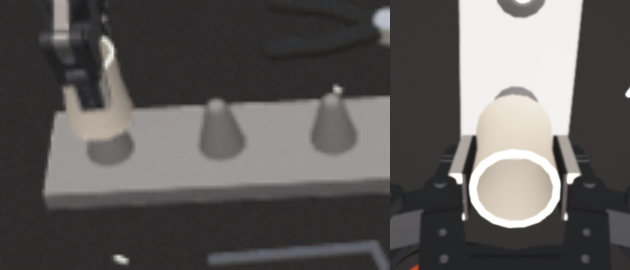

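```bash
python3 -c "
from look import *
c=cams.get_calibration('scene')
q=lambda P:((proj(c,P)-[130,110])*3+1).round(1)
print('cone bases',q([[.4514,-.15,.018],[.4549,-.0701,.018],[.4585,.0099,.018]]))
print('tips',q([[.4514,-.15,.058],[.4549,-.0701,.058],[.4585,.0099,.058]]))
for z in(.0504,.0464): print('foot axis, L,R',q([[.4515,-.15,z],[.4515,-.15-.0235,z],[.4515,-.15+.0235,z]]).tolist())
f=cams.grab_frame('scene').astype(int)
for r in (151,153,155,157): print(r,[ (x,f[r,x].tolist()[0],f[r,x].tolist()[2]) for x in range(147,180)])
"
```

```text
cone bases [[112.5 147.9]
 [224.  142.6]
 [335.5 137.4]]
tips [[102.2 108.8]
 [217.4 103.3]
 [332.7  98. ]]
foot axis, L,R [[104.2, 116.6], [70.5, 119.3], [137.9, 113.9]]
foot axis, L,R [[105.2, 120.5], [71.6, 123.2], [138.8, 117.9]]
151 [(147, 70, 67), (148, 157, 153), (149, 153, 149), (150, 154, 150), (151, 154, 150), (152, 154, 145), (153, 165, 144), (154, 171, 148), (155, 174, 151), (156, 177, 154), (157, 178, 155), (158, 180, 156), (159, 184, 159), (160, 183, 159), (161, 182, 158), (162, 183, 159), (163, 182, 158), (164, 180, 157), (165, 180, 156), (166, 177, 153), (167, 177, 153), (168, 174, 152), (169, 171, 147), (170, 168, 146), (171, 163, 143), (172, 158, 138), (173, 150, 139), (174, 145, 140), (175, 154, 150), (176, 155, 150), (177, 155, 149), (178, 155, 150), (179, 156, 152)]
153 [(147, 106, 103), (148, 156, 152), (149, 154, 149), (150, 154, 150), (151, 155, 150), (152, 155, 149), (153, 157, 147), (154, 169, 148), (155, 175, 153), (156, 179, 155), (157, 179, 156), (158, 182, 159), (159, 184, 160), (160, 183, 159), (161, 184, 160), (162, 185, 159), (163, 184, 160), (164, 18
[... 681 characters left out ...]
91, 89), (172, 90, 87), (173, 117, 114), (174, 155, 151), (175, 155, 150), (176, 155, 151), (177, 157, 152), (178, 156, 151), (179, 157, 151)]
157 [(147, 156, 151), (148, 157, 152), (149, 155, 150), (150, 156, 151), (151, 156, 150), (152, 154, 150), (153, 155, 149), (154, 156, 150), (155, 157, 151), (156, 155, 150), (157, 156, 152), (158, 152, 147), (159, 131, 125), (160, 119, 110), (161, 123, 116), (162, 120, 112), (163, 119, 112), (164, 115, 110), (165, 105, 102), (166, 110, 108), (167, 108, 106), (168, 105, 103), (169, 104, 101), (170, 99, 97), (171, 94, 93), (172, 91, 89), (173, 90, 89), (174, 120, 117), (175, 156, 151), (176, 157, 151), (177, 155, 151), (178, 156, 151), (179, 156, 150)]
```

The scene view shows the foot about 1.5 mm to the robot's right of the cone, so I shift 1 mm left and lower slowly.

Request:
jog_arm(
  targets=[
    [0.001, 0, 0.006, 0],
    [0.001, 0, 0.012, 0],
    [0.001, 0, 0.018, 0],
    [0.001, 0, 0.022, 0],
    [0.001, 0, 0.025, 0],
  ],
)

```text
time: 7.72
tool_pos: [0.4501, -0.1472, 0.0531]
tool_rot: [-0.001, 0.707, 0.708, -0.0]
contact_force: [0.1, 1.3, -1.2]
gripper_width: 0.453
```

Request:
jog_arm(
  targets=[
    [0, 0, 0, 0],
    [0, 0, 0, 0],
    [0, 0, 0, 0],
    [0, 0, 0, 0],
    [0, 0, 0, 0],
  ],
)

```text
time: 8.13
tool_pos: [0.451, -0.1477, 0.0547]
tool_rot: [0.0, 0.707, 0.708, 0.0]
contact_force: [0.1, 0.8, -0.7]
gripper_width: 0.454
```

Request:
jog_arm(
  targets=[
    [0, 0, 0.002, 0],
    [0, 0, 0.003, 0],
    [0, 0, 0.004, 0],
    [0, 0, 0.005, 0],
    [0, 0, 0.005, 0],
  ],
)

```text
time: 8.55
tool_pos: [0.4506, -0.1474, 0.0491]
tool_rot: [-0.0, 0.707, 0.708, -0.0]
contact_force: [-0.2, -0.1, -1.5]
gripper_width: 0.454
```

Request:
jog_arm(
  targets=[
    [0, 0, 0, 0],
    [0, 0, 0, 0],
    [0, 0, 0, 0],
    [0, 0, 0, 0],
  ],
)

```text
time: 8.88
tool_pos: [0.4508, -0.1475, 0.0494]
tool_rot: [0.0, 0.707, 0.708, 0.0]
contact_force: [-0.6, 0.3, -1.8]
gripper_width: 0.451
```

Request:
jog_arm(
  targets=[
    [0, 0, 0.0005, 0],
    [0, 0, 0.001, 0],
    [0, 0, 0.0015, 0],
    [0, 0, 0.0015, 0],
  ],
)

```text
time: 9.22
tool_pos: [0.4509, -0.1476, 0.0481]
tool_rot: [0.0, 0.707, 0.708, 0.0]
contact_force: [-0.4, 0.6, 0.8]
gripper_width: 0.454
```

Request:
jog_arm(
  targets=[
    [0, 0, 0, 0],
    [0, 0, 0, 0],
    [0, 0, 0, 0],
    [0, 0, 0, 0],
    [0, 0, 0, 0],
  ],
  fingers=1,
)

```text
time: 9.63
tool_pos: [0.4508, -0.1475, 0.0478]
tool_rot: [0.0, 0.707, 0.708, 0.0]
contact_force: [0.1, 0.4, -1.5]
gripper_width: 0.998
```

Request:
jog_arm(
  targets=[
    [0, 0, -0.01, 0],
    [0, 0, -0.03, 0],
    [0, 0, -0.06, 0],
    [0, 0, -0.1, 0],
    [0, 0, -0.14, 0],
  ],
)

```text
time: 10.05
tool_pos: [0.4499, -0.147, 0.1892]
tool_rot: [-0.001, 0.707, 0.708, -0.0]
contact_force: [1.1, -1.2, 0.2]
gripper_width: 0.996
```

```bash
python3 -c "
from look import *
p,R=where()
f=cams.grab_frame('scene')[:,:,::-1];
w=cams.grab_frame('wrist')[:,:,::-1];c=cams.get_calibration('wrist')
print(rim(w,c,proj(c,[[.4514,-.15,.078]])[0],.078,.0185))
cv2.imwrite('pics/s5.png',np.hstack([cv2.resize(f[110:200,130:260],None,fx=3,fy=3),w[100:370,130:370]]))
"
```

```text
t 10.05 pos [ 0.4499 -0.147   0.1892] tx [-0.001  1.     0.001] ty [ 1.     0.001 -0.002] F [ 1.1 -1.2  0.2] w 0.996 j [-0.47 -0.29  2.    0.    1.44 -0.47]
(array([ 0.45127083, -0.14846178,  0.078     ]), np.float64(0.01714547574359191), 15, np.float64(0.0004640930842047114))
```

View pics/s5.png

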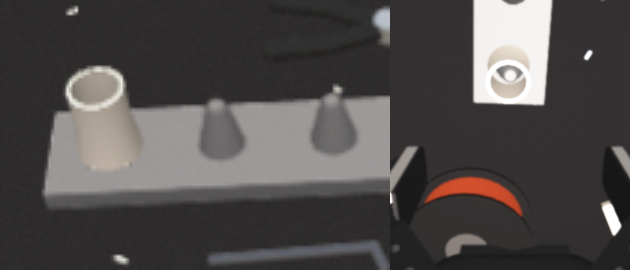

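Short stands on the rightmost cone, with its rim at about (508, 80) in the right-hand panel. Next is roundfoot.

Request:
jog_arm(
  targets=[
    [0.012, 0.01, 0, 0],
    [0.04, 0.033, 0, 0],
    [0.068, 0.057, 0, 0],
    [0.096, 0.08, 0, 0],
    [0.124, 0.104, 0, 0],
  ],
)

```text
time: 10.57
tool_pos: [0.5554, -0.022, 0.1883]
tool_rot: [0.0, 0.707, 0.708, 0.0]
contact_force: [1.3, -0.8, 0.7]
gripper_width: 1.0
```

Request:
jog_arm(
  targets=[
    [0.028, 0.024, 0, 0],
    [0.056, 0.047, 0, 0],
    [0.084, 0.07, 0, 0],
    [0.11, 0.092, 0, 0],
    [0.124, 0.104, 0, 0],
  ],
)

```text
time: 10.98
tool_pos: [0.6599, 0.1038, 0.1879]
tool_rot: [-0.0, 0.706, 0.708, 0.001]
contact_force: [0.2, -0.7, 0.3]
gripper_width: 1.002
```

Request:
jog_arm(
  targets=[
    [0, 0, 0, 0],
    [0, 0, 0, 0],
    [0, 0, 0, 0],
    [0, 0, 0, 0],
    [0, 0, 0, 0],
  ],
)

```text
time: 11.4
tool_pos: [0.6579, 0.0998, 0.188]
tool_rot: [0.0, 0.707, 0.707, -0.0]
contact_force: [-0.1, -0.8, -0.3]
gripper_width: 1.002
```

```bash
cat > pick.py <<'E'
from look import *
p,R=where();x,y,z,r=map(float,sys.argv[1:5])
w=cams.grab_frame('wrist')[:,:,::-1];c=cams.get_calibration('wrist')
C,*q=rim(w,c,proj(c,[[x,y,z]])[0],z,r);print("wrist rim",C.round(4),q,"shift",(R.T@(C-p)).round(4))
E
python3 pick.py .6585 .1017 .093 .016
```

```text
t 11.4 pos [0.6579 0.0998 0.188 ] tx [-0.  1. -0.] ty [ 1.  0. -0.] F [-0.1 -0.8 -0.3] w 1.002 j [ 0.04  0.17  1.55 -0.    1.41  0.04]
wrist rim [0.6591 0.1018 0.093 ] [np.float64(0.0156824310640547), 36, np.float64(0.00048473663536754974)] shift [0.002  0.0012 0.095 ]
```

Request:
jog_arm(
  targets=[
    [0.002, 0.001, 0.025, 0],
    [0.002, 0.001, 0.06, 0],
    [0.002, 0.001, 0.095, 0],
    [0.002, 0.001, 0.12, 0],
    [0.002, 0.001, 0.13, 0],
  ],
)

```text
time: 11.87
tool_pos: [0.6558, 0.102, 0.0527]
tool_rot: [-0.003, 0.707, 0.707, -0.003]
contact_force: [0.3, 0.1, -0.1]
gripper_width: 1.0
```

Request:
jog_arm(
  targets=[
    [0, 0, 0, 0],
    [0, 0, 0, 0],
    [0, 0, 0, 0],
    [0, 0, 0, 0],
    [0, 0, 0, 0],
  ],
)

```text
time: 12.28
tool_pos: [0.661, 0.1028, 0.0604]
tool_rot: [0.001, 0.707, 0.708, 0.001]
contact_force: [-0.4, 0.1, 0.3]
gripper_width: 0.999
```

Request:
jog_arm(
  targets=[
    [0, 0, 0, 0],
    [0, 0, 0, 0],
    [0, 0, 0, 0],
    [0, 0, 0, 0],
    [0, 0, 0, 0],
  ],
  fingers=0,
)

```text
time: 12.7
tool_pos: [0.6596, 0.1028, 0.0582]
tool_rot: [0.0, 0.707, 0.708, 0.0]
contact_force: [0.5, -0.4, 1.8]
gripper_width: 0.393
```

Request:
jog_arm(
  targets=[
    [0, 0, 0, 0],
    [0, 0, 0, 0],
    [0, 0, 0, 0],
    [0, 0, 0, 0],
    [0, 0, 0, 0],
  ],
)

```text
time: 13.12
tool_pos: [0.6596, 0.1028, 0.0581]
tool_rot: [0.0, 0.707, 0.708, 0.0]
contact_force: [0.3, 1.0, 1.8]
gripper_width: 0.398
```

Request:
jog_arm(
  targets=[
    [0, 0, -0.01, 0],
    [0, 0, -0.03, 0],
    [0, 0, -0.06, 0],
    [0, 0, -0.08, 0],
    [0, 0, -0.09, 0],
  ],
)

```text
time: 13.53
tool_pos: [0.661, 0.1029, 0.152]
tool_rot: [0.002, 0.707, 0.708, 0.002]
contact_force: [0.7, -0.2, 0.2]
gripper_width: 0.393
```

Request:
jog_arm(
  targets=[
    [-0.01, -0.012, 0, 0],
    [-0.033, -0.04, 0, 0],
    [-0.056, -0.068, 0, 0],
    [-0.079, -0.096, 0, 0],
    [-0.102, -0.122, 0, 0],
  ],
)

```text
time: 13.95
tool_pos: [0.5354, 0.0, 0.1468]
tool_rot: [-0.001, 0.706, 0.708, -0.001]
contact_force: [0.4, -0.6, 0.1]
gripper_width: 0.394
```

Request:
jog_arm(
  targets=[
    [-0.023, -0.028, 0, 0],
    [-0.046, -0.056, 0, 0],
    [-0.062, -0.073, 0, 0],
    [-0.069, -0.081, 0, 0],
    [-0.07, -0.082, 0, 0],
  ],
)

```text
time: 14.37
tool_pos: [0.4544, -0.0703, 0.1473]
tool_rot: [-0.0, 0.707, 0.707, -0.0]
contact_force: [-0.7, -0.8, -0.7]
gripper_width: 0.388
```

Request:
jog_arm(
  targets=[
    [0, 0, 0.01, 0],
    [0, 0, 0.02, 0],
    [0, 0, 0.03, 0],
    [0, 0, 0.03, 0],
    [0, 0, 0.03, 0],
  ],
)

```text
time: 14.78
tool_pos: [0.4551, -0.0686, 0.1161]
tool_rot: [-0.002, 0.706, 0.708, -0.001]
contact_force: [-0.0, 0.5, 0.5]
gripper_width: 0.395
```

Request:
jog_arm(
  targets=[
    [0, 0, 0, 0],
    [0, 0, 0, 0],
    [0, 0, 0, 0],
    [0, 0, 0, 0],
  ],
)

```text
time: 15.12
tool_pos: [0.4561, -0.0696, 0.1184]
tool_rot: [0.0, 0.707, 0.708, 0.0]
contact_force: [0.6, -0.4, -0.9]
gripper_width: 0.395
```

```bash
python3 -c "
from look import *
p,R=where();held(p,.035,.0175)"
```

```text
t 15.12 pos [ 0.4561 -0.0696  0.1184] tx [-0.002  1.    -0.   ] ty [1.    0.002 0.001] F [ 0.6 -0.4 -0.9] w 0.395 j [-0.31 -0.26  2.09 -0.    1.3  -0.31]
held rim r 0.0189 want 0.0175 axis [ 0.4559 -0.0721] off [-0.0002 -0.0025]
```

Request:
jog_arm(
  targets=[
    [0.001, -0.001, 0.012, 0],
    [0.001, -0.001, 0.026, 0],
    [0.001, -0.001, 0.038, 0],
    [0.001, -0.001, 0.046, 0],
    [0.001, -0.001, 0.05, 0],
  ],
)

```text
time: 15.58
tool_pos: [0.4533, -0.0681, 0.0656]
tool_rot: [-0.001, 0.707, 0.708, -0.001]
contact_force: [0.9, 0.1, -1.1]
gripper_width: 0.394
```

Request:
jog_arm(
  targets=[
    [0, 0, 0, 0],
    [0, 0, 0, 0],
    [0, 0, 0, 0],
    [0, 0, 0, 0],
    [0, 0, 0, 0],
  ],
)

```text
time: 16.0
tool_pos: [0.4552, -0.0687, 0.0685]
tool_rot: [0.001, 0.707, 0.708, 0.0]
contact_force: [0.3, -0.8, -1.0]
gripper_width: 0.394
```

Request:
jog_arm(
  targets=[
    [0, 0, 0.002, 0],
    [0, 0, 0.004, 0],
    [0, 0, 0.006, 0],
    [0, 0, 0.007, 0],
    [0, 0, 0.008, 0],
  ],
)

```text
time: 16.42
tool_pos: [0.4545, -0.0684, 0.0595]
tool_rot: [-0.0, 0.707, 0.708, -0.0]
contact_force: [-0.0, -0.1, -1.4]
gripper_width: 0.394
```

Request:
jog_arm(
  targets=[
    [0, 0, 0, 0],
    [0, 0, 0, 0],
    [0, 0, 0, 0],
    [0, 0, 0, 0],
  ],
)

```text
time: 16.75
tool_pos: [0.4547, -0.0685, 0.06]
tool_rot: [0.0, 0.707, 0.708, 0.0]
contact_force: [0.8, 0.5, -0.6]
gripper_width: 0.394
```

Lower the last 2 mm, release, and retract toward the tall one.

Request:
jog_arm(
  targets=[
    [0, 0, 0.0005, 0],
    [0, 0, 0.001, 0],
    [0, 0, 0.0015, 0],
    [0, 0, 0.002, 0],
    [0, 0, 0.002, 0],
  ],
)

```text
time: 17.17
tool_pos: [0.4547, -0.0685, 0.0581]
tool_rot: [-0.0, 0.707, 0.708, -0.0]
contact_force: [-0.6, -0.2, 1.7]
gripper_width: 0.392
```

Request:
jog_arm(
  targets=[
    [0, 0, 0, 0],
    [0, 0, 0, 0],
    [0, 0, 0, 0],
    [0, 0, 0, 0],
    [0, 0, 0, 0],
  ],
  fingers=1,
)

```text
time: 17.58
tool_pos: [0.4547, -0.0685, 0.0578]
tool_rot: [0.0, 0.707, 0.708, 0.0]
contact_force: [-0.2, 0.4, 0.6]
gripper_width: 1.002
```

Request:
jog_arm(
  targets=[
    [0, 0, -0.01, 0],
    [0, 0, -0.03, 0],
    [0, 0, -0.06, 0],
    [0, 0, -0.1, 0],
    [0, 0, -0.14, 0],
  ],
)

```text
time: 18.0
tool_pos: [0.4537, -0.0682, 0.1992]
tool_rot: [-0.001, 0.707, 0.708, -0.0]
contact_force: [0.6, 0.4, 0.4]
gripper_width: 1.002
```

```bash
python3 pick.py .4549 -.0701 .093 .016; python3 -c "
from look import *
to([.6670,.0226,.198])
w=cams.grab_frame('wrist')[:,:,::-1]
f=cams.grab_frame('scene')[:,:,::-1]
cv2.imwrite('pics/s6.png',np.hstack([cv2.resize(f[110:200,130:260],None,fx=3,fy=3),w[100:370,130:370]]))"
```

```text
t 18.0 pos [ 0.4537 -0.0682  0.1992] tx [-0.002  1.     0.001] ty [ 1.     0.002 -0.002] F [0.6 0.4 0.4] w 1.002 j [-0.31 -0.34  2.02  0.    1.46 -0.31]
wrist rim [ 0.4549 -0.0701  0.093 ] [0.0, 0, 9] shift [-0.002   0.0013  0.1062]
t 18.05 pos [ 0.4586 -0.0697  0.2098] tx [-0.002  1.    -0.005] ty [1.    0.002 0.014] F [ 3.9 -0.5  5.6] w 1.005 j [-0.31 -0.35  2.01  0.    1.47 -0.31]
shift [0.092  0.2083 0.0143]
```

View pics/s6.png

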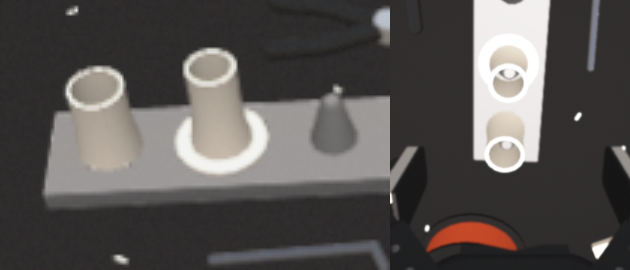

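Roundfoot stands on its cone beside short. Next is tall.

Request:
jog_arm(
  targets=[
    [0.005, 0.011, 0, 0],
    [0.017, 0.04, 0, 0],
    [0.029, 0.068, 0, 0],
    [0.041, 0.096, 0, 0],
    [0.053, 0.124, 0, 0],
  ],
)

```text
time: 18.57
tool_pos: [0.579, -0.0145, 0.1964]
tool_rot: [-0.001, 0.707, 0.708, -0.001]
contact_force: [0.0, -1.0, -0.3]
gripper_width: 0.997
```

Request:
jog_arm(
  targets=[
    [0.012, 0.028, 0, 0],
    [0.024, 0.056, 0, 0],
    [0.033, 0.076, 0, 0],
    [0.037, 0.086, 0, 0],
    [0.038, 0.089, 0, 0],
  ],
)

```text
time: 18.98
tool_pos: [0.668, 0.0237, 0.1959]
tool_rot: [-0.001, 0.706, 0.708, -0.001]
contact_force: [-0.2, 0.2, 0.5]
gripper_width: 1.0
```

Request:
jog_arm(
  targets=[
    [0, 0, 0, 0],
    [0, 0, 0, 0],
    [0, 0, 0, 0],
    [0, 0, 0, 0],
    [0, 0, 0, 0],
  ],
)

```text
time: 19.4
tool_pos: [0.667, 0.0224, 0.198]
tool_rot: [0.0, 0.707, 0.707, 0.0]
contact_force: [0.2, -0.6, -0.6]
gripper_width: 1.005
```

```bash
python3 pick.py .6668 .0222 .103 .0135
```

```text
t 19.4 pos [0.667  0.0224 0.198 ] tx [-0.001  1.    -0.   ] ty [1.    0.001 0.   ] F [ 0.2 -0.6 -0.6] w 1.005 j [-0.08  0.17  1.54 -0.    1.43 -0.08]
wrist rim [0.6677 0.0221 0.103 ] [np.float64(0.0132304680613725), 42, np.float64(0.00038220940412688614)] shift [-0.0003  0.0007  0.095 ]
```

Request:
jog_arm(
  targets=[
    [0, 0, 0.025, 0],
    [0, 0, 0.06, 0],
    [0, 0, 0.095, 0],
    [0, 0, 0.12, 0],
    [0, 0, 0.132, 0],
  ],
)

```text
time: 19.87
tool_pos: [0.6644, 0.0228, 0.0611]
tool_rot: [-0.003, 0.707, 0.708, -0.002]
contact_force: [-0.3, 0.9, -0.8]
gripper_width: 0.999
```

Request:
jog_arm(
  targets=[
    [0, 0, 0, 0],
    [0, 0, 0, 0],
    [0, 0, 0, 0],
    [0, 0, 0, 0],
    [0, 0, 0, 0],
  ],
)

```text
time: 20.28
tool_pos: [0.6691, 0.0227, 0.0685]
tool_rot: [0.002, 0.707, 0.708, 0.001]
contact_force: [-0.5, 0.3, 0.0]
gripper_width: 1.004
```

Request:
jog_arm(
  targets=[
    [0, 0, 0, 0],
    [0, 0, 0, 0],
    [0, 0, 0, 0],
    [0, 0, 0, 0],
    [0, 0, 0, 0],
  ],
  fingers=0,
)

```text
time: 20.7
tool_pos: [0.6675, 0.0228, 0.066]
tool_rot: [0.0, 0.707, 0.708, 0.0]
contact_force: [0.4, 0.7, 1.7]
gripper_width: 0.339
```

Request:
jog_arm(
  targets=[
    [0, 0, 0, 0],
    [0, 0, 0, 0],
    [0, 0, 0, 0],
    [0, 0, 0, 0],
    [0, 0, 0, 0],
  ],
)

```text
time: 21.12
tool_pos: [0.6676, 0.0228, 0.066]
tool_rot: [0.0, 0.707, 0.708, 0.0]
contact_force: [0.7, 0.2, 1.6]
gripper_width: 0.339
```

Request:
jog_arm(
  targets=[
    [0, 0, -0.01, 0],
    [0, 0, -0.03, 0],
    [0, 0, -0.06, 0],
    [0, 0, -0.08, 0],
    [0, 0, -0.09, 0],
  ],
)

```text
time: 21.53
tool_pos: [0.6693, 0.0227, 0.1603]
tool_rot: [0.002, 0.707, 0.708, 0.002]
contact_force: [-0.1, -0.0, 0.5]
gripper_width: 0.335
```

Request:
jog_arm(
  targets=[
    [-0.001, -0.012, 0, 0],
    [-0.003, -0.04, 0, 0],
    [-0.005, -0.07, 0, 0],
    [-0.007, -0.1, 0, 0],
    [-0.009, -0.13, 0, 0],
  ],
)

```text
time: 21.95
tool_pos: [0.5357, 0.0136, 0.155]
tool_rot: [-0.001, 0.707, 0.708, -0.001]
contact_force: [0.2, 0.2, -0.7]
gripper_width: 0.335
```

Request:
jog_arm(
  targets=[
    [-0.001, -0.03, 0, 0],
    [-0.002, -0.055, 0, 0],
    [-0.003, -0.07, 0, 0],
    [-0.003, -0.077, 0, 0],
    [-0.003, -0.079, 0, 0],
  ],
)

```text
time: 22.37
tool_pos: [0.4575, 0.0106, 0.1555]
tool_rot: [-0.0, 0.707, 0.708, -0.0]
contact_force: [0.8, -0.6, 0.1]
gripper_width: 0.332
```

Request:
jog_arm(
  targets=[
    [0, 0, 0.01, 0],
    [0, 0, 0.02, 0],
    [0, 0, 0.03, 0],
    [0, 0, 0.03, 0],
    [0, 0, 0.03, 0],
  ],
)

```text
time: 22.78
tool_pos: [0.4579, 0.0106, 0.1241]
tool_rot: [-0.001, 0.707, 0.708, -0.001]
contact_force: [-0.5, -0.4, -0.8]
gripper_width: 0.337
```

Request:
jog_arm(
  targets=[
    [0, 0, 0, 0],
    [0, 0, 0, 0],
    [0, 0, 0, 0],
    [0, 0, 0, 0],
  ],
)

```text
time: 23.12
tool_pos: [0.4589, 0.0104, 0.1264]
tool_rot: [0.0, 0.707, 0.708, 0.0]
contact_force: [-0.4, 0.7, -0.8]
gripper_width: 0.333
```

Position is (.4589, .0104) against the target (.4588, .0105). Lower to 0.068, then the last 2 mm to 0.066.

Request:
jog_arm(
  targets=[
    [0, 0, 0.012, 0],
    [0, 0, 0.026, 0],
    [0, 0, 0.038, 0],
    [0, 0, 0.046, 0],
    [0, 0, 0.05, 0],
  ],
)

```text
time: 23.53
tool_pos: [0.4572, 0.0107, 0.0737]
tool_rot: [-0.001, 0.707, 0.708, -0.001]
contact_force: [0.7, 0.4, -0.9]
gripper_width: 0.34
```

Request:
jog_arm(
  targets=[
    [0, 0, 0, 0],
    [0, 0, 0, 0],
    [0, 0, 0, 0],
    [0, 0, 0, 0],
    [0, 0, 0, 0],
  ],
)

```text
time: 23.95
tool_pos: [0.4591, 0.0104, 0.0766]
tool_rot: [0.001, 0.707, 0.708, 0.0]
contact_force: [-0.3, -0.0, 0.1]
gripper_width: 0.336
```

Request:
jog_arm(
  targets=[
    [0, 0, 0.002, 0],
    [0, 0, 0.004, 0],
    [0, 0, 0.006, 0],
    [0, 0, 0.007, 0],
    [0, 0, 0.008, 0],
  ],
)

```text
time: 24.37
tool_pos: [0.4584, 0.0105, 0.0675]
tool_rot: [-0.0, 0.707, 0.708, -0.0]
contact_force: [0.9, -1.0, -0.6]
gripper_width: 0.34
```

Request:
jog_arm(
  targets=[
    [0, 0, 0, 0],
    [0, 0, 0, 0],
    [0, 0, 0, 0],
    [0, 0, 0, 0],
  ],
)

```text
time: 24.7
tool_pos: [0.4586, 0.0105, 0.0679]
tool_rot: [0.0, 0.707, 0.708, 0.0]
contact_force: [-0.2, 0.3, -0.2]
gripper_width: 0.336
```

Request:
jog_arm(
  targets=[
    [0, 0, 0.0005, 0],
    [0, 0, 0.001, 0],
    [0, 0, 0.0015, 0],
    [0, 0, 0.002, 0],
    [0, 0, 0.002, 0],
  ],
)

```text
time: 25.12
tool_pos: [0.4586, 0.0105, 0.066]
tool_rot: [-0.0, 0.707, 0.708, -0.0]
contact_force: [0.0, 0.1, 0.4]
gripper_width: 0.335
```

Request:
jog_arm(
  targets=[
    [0, 0, 0, 0],
    [0, 0, 0, 0],
    [0, 0, 0, 0],
    [0, 0, 0, 0],
    [0, 0, 0, 0],
  ],
  fingers=1,
)

```text
time: 25.53
tool_pos: [0.4586, 0.0105, 0.0659]
tool_rot: [0.0, 0.707, 0.708, 0.0]
contact_force: [-0.4, 0.2, 0.2]
gripper_width: 0.993
```

Request:
jog_arm(
  targets=[
    [0, 0, -0.01, 0],
    [0, 0, -0.03, 0],
    [0, 0, -0.06, 0],
    [0, 0, -0.1, 0],
    [0, 0, -0.132, 0],
  ],
)

```text
time: 25.95
tool_pos: [0.4586, 0.0105, 0.2009]
tool_rot: [0.001, 0.707, 0.708, 0.0]
contact_force: [1.0, 0.5, 0.2]
gripper_width: 1.0
```

Request:
jog_arm(
  targets=[
    [-0.004, 0.012, 0, 0],
    [-0.013, 0.041, 0, 0],
    [-0.022, 0.07, 0, 0],
    [-0.031, 0.099, 0, 0],
    [-0.04, 0.128, 0, 0],
  ],
)

```text
time: 26.37
tool_pos: [0.588, -0.0297, 0.1988]
tool_rot: [0.0, 0.707, 0.708, 0.0]
contact_force: [-0.9, 0.2, -0.3]
gripper_width: 1.001
```

Request:
jog_arm(
  targets=[
    [-0.009, 0.029, 0, 0],
    [-0.018, 0.057, 0, 0],
    [-0.024, 0.077, 0, 0],
    [-0.027, 0.086, 0, 0],
    [-0.028, 0.089, 0, 0],
  ],
)

```text
time: 26.78
tool_pos: [0.6766, -0.0577, 0.1981]
tool_rot: [0.0, 0.707, 0.707, -0.0]
contact_force: [-1.5, -0.1, 1.0]
gripper_width: 0.997
```

Request:
jog_arm(
  targets=[
    [0, 0, 0, 0],
    [0, 0, 0, 0],
    [0, 0, 0, 0],
    [0, 0, 0, 0],
    [0, 0, 0, 0],
  ],
)

```text
time: 27.2
tool_pos: [0.6751, -0.0569, 0.1982]
tool_rot: [0.0, 0.706, 0.708, 0.0]
contact_force: [-0.5, 0.7, 0.2]
gripper_width: 0.999
```

```bash
python3 pick.py .6755 -.0573 .093 .016; python3 -c "
from look import *
f=cams.grab_frame('scene')[:,:,::-1]
cv2.imwrite('pics/s7.png',cv2.resize(f[90:280,130:380],None,fx=3,fy=3))"
```

```text
t 27.2 pos [ 0.6751 -0.0569  0.1982] tx [-0.002  1.    -0.   ] ty [1.    0.002 0.   ] F [-0.5  0.7  0.2] w 0.999 j [-0.19  0.19  1.51  0.    1.43 -0.2 ]
wrist rim [ 0.6763 -0.0575  0.093 ] [np.float64(0.01566848663068277), 40, np.float64(0.00030343758487358374)] shift [-0.0006  0.0012  0.1052]
```

View pics/s7.png

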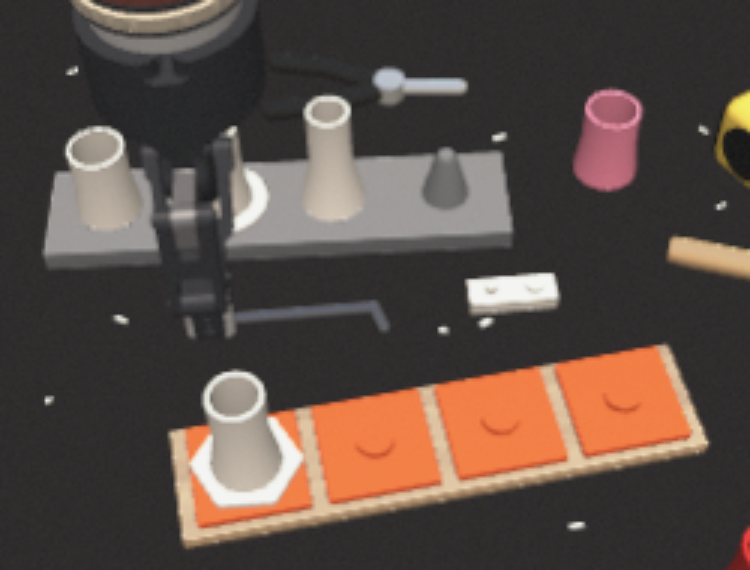

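Three are placed; tall stands on the cone at about (335, 190) in the crop. Hexfoot is left, and the leftmost cone at about (445, 180) is free.

Request:
jog_arm(
  targets=[
    [-0.0005, 0.001, 0.03, 0],
    [-0.0005, 0.001, 0.065, 0],
    [-0.0005, 0.001, 0.1, 0],
    [-0.0005, 0.001, 0.127, 0],
    [-0.0005, 0.001, 0.14, 0],
  ],
)

```text
time: 27.72
tool_pos: [0.6735, -0.057, 0.0527]
tool_rot: [-0.003, 0.707, 0.708, -0.002]
contact_force: [-0.8, 0.2, -0.1]
gripper_width: 1.006
```

Request:
jog_arm(
  targets=[
    [0, 0, 0, 0],
    [0, 0, 0, 0],
    [0, 0, 0, 0],
    [0, 0, 0, 0],
    [0, 0, 0, 0],
  ],
)

```text
time: 28.13
tool_pos: [0.6783, -0.058, 0.0606]
tool_rot: [0.002, 0.707, 0.708, 0.001]
contact_force: [0.5, -0.2, 0.4]
gripper_width: 1.003
```

Request:
jog_arm(
  targets=[
    [0, 0, 0, 0],
    [0, 0, 0, 0],
    [0, 0, 0, 0],
    [0, 0, 0, 0],
    [0, 0, 0, 0],
  ],
  fingers=0,
)

```text
time: 28.55
tool_pos: [0.6768, -0.0577, 0.0582]
tool_rot: [0.0, 0.707, 0.708, 0.0]
contact_force: [0.1, 0.8, 1.7]
gripper_width: 0.395
```

Request:
jog_arm(
  targets=[
    [0, 0, 0, 0],
    [0, 0, 0, 0],
    [0, 0, 0, 0],
    [0, 0, 0, 0],
    [0, 0, 0, 0],
  ],
)

```text
time: 28.97
tool_pos: [0.6768, -0.0577, 0.0581]
tool_rot: [0.0, 0.707, 0.708, 0.0]
contact_force: [0.2, 0.1, 1.4]
gripper_width: 0.393
```

Request:
jog_arm(
  targets=[
    [0, 0, -0.01, 0],
    [0, 0, -0.03, 0],
    [0, 0, -0.06, 0],
    [0, 0, -0.09, 0],
    [0, 0, -0.11, 0],
  ],
)

```text
time: 29.38
tool_pos: [0.6773, -0.0578, 0.1711]
tool_rot: [0.001, 0.707, 0.708, 0.001]
contact_force: [0.9, 0.2, -0.0]
gripper_width: 0.395
```

Request:
jog_arm(
  targets=[
    [0.008, -0.012, 0, 0],
    [0.027, -0.04, 0, 0],
    [0.046, -0.067, 0, 0],
    [0.065, -0.095, 0, 0],
    [0.084, -0.122, 0, 0],
  ],
)

```text
time: 29.8
tool_pos: [0.5528, 0.0268, 0.1676]
tool_rot: [-0.0, 0.707, 0.707, -0.0]
contact_force: [-0.9, 0.5, -0.2]
gripper_width: 0.393
```

Request:
jog_arm(
  targets=[
    [0.019, -0.028, 0, 0],
    [0.038, -0.056, 0, 0],
    [0.054, -0.079, 0, 0],
    [0.061, -0.09, 0, 0],
    [0.063, -0.0925, 0, 0],
  ],
)

```text
time: 30.22
tool_pos: [0.4598, 0.0902, 0.1676]
tool_rot: [-0.0, 0.706, 0.708, -0.0]
contact_force: [1.7, 0.0, -2.3]
gripper_width: 0.399
```

Request:
jog_arm(
  targets=[
    [0, 0, 0.015, 0],
    [0, 0, 0.03, 0],
    [0, 0, 0.045, 0],
    [0, 0, 0.05, 0],
    [0, 0, 0.05, 0],
  ],
)

```text
time: 30.63
tool_pos: [0.4611, 0.0886, 0.1162]
tool_rot: [-0.001, 0.707, 0.707, -0.001]
contact_force: [0.2, -0.1, -1.0]
gripper_width: 0.397
```

Request:
jog_arm(
  targets=[
    [0, 0, 0, 0],
    [0, 0, 0, 0],
    [0, 0, 0, 0],
    [0, 0, 0, 0],
    [0, 0, 0, 0],
  ],
)

```text
time: 31.05
tool_pos: [0.4624, 0.089, 0.1186]
tool_rot: [0.0, 0.707, 0.708, 0.0]
contact_force: [0.0, 0.0, -0.9]
gripper_width: 0.392
```

Request:
jog_arm(
  targets=[
    [0.0005, 0, 0.012, 0],
    [0.0005, 0, 0.026, 0],
    [0.0005, 0, 0.038, 0],
    [0.0005, 0, 0.046, 0],
    [0.0005, 0, 0.05, 0],
  ],
)

```text
time: 31.47
tool_pos: [0.4605, 0.0895, 0.0656]
tool_rot: [-0.001, 0.707, 0.708, -0.001]
contact_force: [0.1, 0.4, -0.3]
gripper_width: 0.391
```

Request:
jog_arm(
  targets=[
    [0, 0, 0, 0],
    [0, 0, 0, 0],
    [0, 0, 0, 0],
    [0, 0, 0, 0],
    [0, 0, 0, 0],
  ],
)

```text
time: 31.88
tool_pos: [0.4625, 0.0895, 0.0686]
tool_rot: [0.0, 0.707, 0.708, 0.001]
contact_force: [-0.2, 0.1, -0.6]
gripper_width: 0.393
```

Request:
jog_arm(
  targets=[
    [0, 0, 0.002, 0],
    [0, 0, 0.004, 0],
    [0, 0, 0.006, 0],
    [0, 0, 0.007, 0],
    [0, 0, 0.008, 0],
  ],
)

```text
time: 32.3
tool_pos: [0.4617, 0.0895, 0.0595]
tool_rot: [-0.0, 0.707, 0.708, -0.0]
contact_force: [0.1, -0.7, -1.9]
gripper_width: 0.393
```

Request:
jog_arm(
  targets=[
    [0, 0, 0, 0],
    [0, 0, 0, 0],
    [0, 0, 0, 0],
    [0, 0, 0, 0],
  ],
)

```text
time: 32.63
tool_pos: [0.462, 0.0895, 0.0599]
tool_rot: [0.0, 0.707, 0.708, 0.0]
contact_force: [-0.2, 0.5, -0.2]
gripper_width: 0.397
```

Request:
jog_arm(
  targets=[
    [0, 0, 0.0005, 0],
    [0, 0, 0.001, 0],
    [0, 0, 0.0015, 0],
    [0, 0, 0.002, 0],
    [0, 0, 0.002, 0],
  ],
)

```text
time: 33.05
tool_pos: [0.462, 0.0895, 0.0581]
tool_rot: [-0.0, 0.707, 0.708, -0.0]
contact_force: [-1.3, 0.1, 0.5]
gripper_width: 0.396
```

Release, lift straight up, and move away to the left so the cameras see the rack.

Request:
jog_arm(
  targets=[
    [0, 0, 0, 0],
    [0, 0, 0, 0],
    [0, 0, 0, 0],
    [0, 0, 0, 0],
    [0, 0, 0, 0],
  ],
  fingers=1,
)

```text
time: 33.47
tool_pos: [0.4619, 0.0895, 0.0578]
tool_rot: [0.0, 0.707, 0.708, 0.0]
contact_force: [-0.3, 0.8, 0.4]
gripper_width: 0.997
```

Request:
jog_arm(
  targets=[
    [0, 0, -0.01, 0],
    [0, 0, -0.03, 0],
    [0, 0, -0.06, 0],
    [0, 0, -0.1, 0],
    [0, 0, -0.14, 0],
  ],
)

```text
time: 33.88
tool_pos: [0.461, 0.0895, 0.1992]
tool_rot: [-0.001, 0.707, 0.708, -0.001]
contact_force: [2.0, -0.3, -0.0]
gripper_width: 1.001
```

Request:
jog_arm(
  targets=[
    [0.02, 0, -0.02, 0],
    [0.06, 0, -0.03, 0],
    [0.1, 0, -0.03, 0],
    [0.14, 0, -0.03, 0],
    [0.17, 0, -0.03, 0],
  ],
)

```text
time: 34.3
tool_pos: [0.4615, 0.2622, 0.2295]
tool_rot: [0.0, 0.706, 0.708, 0.001]
contact_force: [-0.1, -0.5, 0.1]
gripper_width: 0.999
```

Request:
jog_arm(
  targets=[
    [0.04, 0, 0, 0],
    [0.08, 0, 0, 0],
    [0.11, 0, 0, 0],
    [0.12, 0, 0, 0],
    [0.12, 0, 0, 0],
  ],
)

```text
time: 34.72
tool_pos: [0.461, 0.3814, 0.2283]
tool_rot: [-0.0, 0.705, 0.709, 0.0]
contact_force: [-0.1, -0.4, 0.1]
gripper_width: 0.999
```

```bash
python3 -c "
from look import *
where()
f=cams.grab_frame('scene')[:,:,::-1];t=cams.grab_frame('top')[:,:,::-1];c=cams.get_calibration('top')
for n,x,y,z,r in(('short',.4514,-.15,.078,.0185),('round',.4549,-.0701,.093,.016),('tall',.4585,.0099,.103,.0135),('hex',.462,.0898,.093,.016)):
  C,*q=rim(t,c,proj(c,[[x,y,z]])[0],z,r);print(n,C.round(4),'off',((C-[x,y,z])*1000).round(1),q)
cv2.imwrite('pics/s8.png',np.hstack([cv2.resize(f[90:210,130:320],None,fx=2,fy=2),cv2.resize(t[220:340,210:400],None,fx=2,fy=2)]))"
```

```text
t 34.72 pos [0.461  0.3814 0.2283] tx [-0.005  1.     0.   ] ty [1.    0.005 0.   ] F [-0.1 -0.4  0.1] w 0.999 j [ 0.57 -0.01  1.68  0.    1.47  0.56]
short [ 0.4502 -0.1496  0.078 ] off [-1.2  0.4  0. ] [np.float64(0.018108023791977616), 14, np.float64(0.0003789475883264233)]
round [ 0.4557 -0.0619  0.093 ] off [0.8 8.2 0. ] [np.float64(0.012225602044140927), 17, np.float64(0.0007647716964375006)]
tall [0.4584 0.0101 0.103 ] off [-0.1  0.2  0. ] [np.float64(0.01347141770087111), 11, np.float64(0.00026080833678819755)]
hex [0.4614 0.0898 0.093 ] off [-0.6  0.   0. ] [np.float64(0.016280179783508097), 13, np.float64(0.00015645001432052982)]
```

View pics/s8.png

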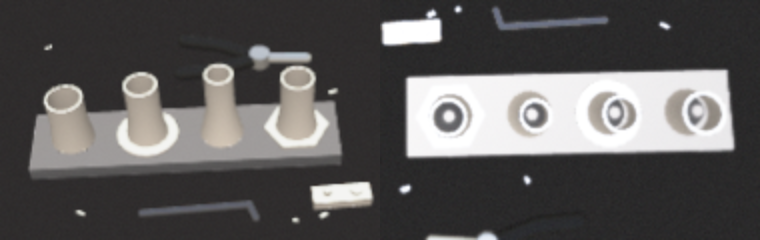

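```bash
python3 -c "
from look import *
c=cams.get_calibration('top');print('round rim',ray(c,[[328.3,276.3]],.093),proj(c,[[.4549,-.0701,.093]]))
print(manip.job_done())"
```

```text
round rim [[ 0.45509221 -0.06599345  0.093     ]] [[330.53719654 276.26550527]]
the job is handed in; nothing more can be done
None
```

All four reducers are on the grey fit-check rack in reverse order, released and upright, and I handed the job in at about 35 s of the 96 s. From the robot's left they are now hexfoot, tall, roundfoot and short. I set each one down at the height it was picked from. The wrist force, read only at the end of each move, stayed under about 2 N while setting down.

Final checks against each cone (the limit is 8 mm):
- **Short, tall and hexfoot:** the top-camera rim fits put them within 1.3 mm of their cones.
- **Roundfoot:** my position check here is weak.
  - The automatic rim fit failed against its white flange. It gave an 8 mm offset along the row, but with a radius of 12 mm instead of 16, so I discarded it.
  - A reading by eye gave about 4 mm along the row, with roughly 2–4 mm uncertainty. That is inside the limit.
  - In the scene picture it stands upright with its flange flat on the board. By design it has only 3 mm of play around the cone.

Two other points came up. While gripping the short one, the arm rose 5 mm (about 7 N upward), probably because the fingertips met its skirt, so I gripped the others higher. I worked out all three foot heights from the grip heights and did not measure them after release.

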